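# Light and hold open the test kiln for inspection

## Task

I want to look over the fired load in the little test kiln. Take the clip lamp off the tool caddy and clip it upright on the top edge of the kiln's upright guard sheet, near the middle of that edge with its white lenses towards the brick chamber, and let go of it; then lift the kiln's lid by its handle without letting it drop and finish still holding it, steady, open at 40 degrees, since it falls shut by itself. Leave the other things on the table where they are.

Things in the scene. Friction and masses are not known exactly. Their poses are not given: they have to be found in the camera images.
- kiln: Bench test kiln, fixed to the table, base 200 (x) x 290 (y) mm. Origin on the table under the base's middle; x from its front to its back, y to its left, z up. Left: brick chamber with the fired load inside in a grey case, 172 mm square, centre 50 mm left of the origin, rim 122 mm high; lid 172 mm square, 36 thick, top 158-160 mm high. Right: grey control box 116 mm high. Between them a bare upright metal guard sheet
- guard_edge (a point): middle of the top edge of the guard sheet, 185 mm above the table, 62 mm right of the kiln's origin. The sheet is 5 mm thick (along the kiln's y), its edge 160 mm long (along the kiln's x); free beside it: 26 mm to the lid on its left, 17 mm to the lower control box on its right. Axes as the kiln's
- caddy: open plywood tool caddy, fixed to the table, 200 x 110 x 85 mm, walls 5 mm thick, with a few tools lying in it, to the left of the kiln. Origin on the table under its middle, x along its long side, z up
- lamp: Battery clip lamp, 90 g: a light bar 112 mm long, 20 thick, across a sprung clip like a clothes peg, jaws down, handles up. Starts clipped on the caddy's long right-hand wall. Origin between the jaws, level with the wall's top; x along bar and wall, y to the side of the two white lenses (now to the caddy's inside), z up. The bar begins 7 mm above the origin, the jaws end 20 mm below it
- lamp_grip (a point): midway between the clip's two handle rolls, 50 mm above the lamp's origin, axes as the lamp's. The rolls run along x, 26 mm long, 9 thick, and stand 46 mm apart over their outsides (along y) when the jaws hold a 5 mm edge. Squeezed with 5 to 8 N they come to about 24 mm at the stop, the jaws then about 20 mm apart; let go, the spring shuts the jaws
- lamp_jaws (a point): midway between the two rubber jaw pads (24 mm long, 12 high), 14 mm below the lamp's origin; the clipped edge passes here. Axes as the lamp's
- lamp_lens (a point): middle of the lens side of the light bar, 9 mm along the lamp's y from its origin and 12.5 mm above it
- lid_handle (a point): middle of the lid's handle: a round wooden bar 15 mm thick, 76 mm long along the kiln's y, on two 9 mm posts (53 mm clear between them), its axis 38 mm above the lid's top and 198 mm above the table while shut. It turns with the lid
- lid_hinge (a point): middle of the hinge axis of the lid, at the back of the chamber, 122 mm above the table; the axis runs along the kiln's y. The handle's axis lies 150 mm in front of it and 76 mm above it while the lid is shut and swings up and back about it
- kiln_lid (a joint): opening angle of the lid in rad: 0 shut (at the start), grows as the front of the lid rises, 1.25 at the stop; 40 degrees is 0.698. The lid weighs 0.45 to 0.7 kg and falls shut from any angle when let go
- mug_engobe_3: dark handmade mug, about 102 x 151 x 131 mm, beside the wall on the right; bystander; origin under its middle
- pigment_jar: pigment jar with a screw lid, 68 mm wide, 104 mm high, at the back on the right; bystander; origin under its middle
- beaker: pale open beaker, 70 mm wide, 78 mm high, at the back on the left; bystander; origin under its middle
- jar_a: small lidded glaze jar, 49 mm wide, 64 mm high, back left corner; bystander; origin under its middle
- jar_b: a second such jar, 49 x 64 mm, back left corner; bystander; origin under its middle
- dish: small bisque dish, 72 mm wide, 24 mm high, on the table near the robot; bystander; origin under its middle
- clay: ball of clay, 62 mm wide, 54 mm high, on the table near the robot; bystander; origin under its middle
Mind the look-alikes: they are no part of the job. Of the things that look like the lamp, the larger one is meant.

How it is judged:
By the outcome, as a careful person would: the job done as asked, in the order asked, and still so for the second after the job is handed in, while the arm keeps its last pose, push and grip.
It also fails if it takes over 48 s, if anything falls off the work surface, if the arm or the gripper's body presses on something with over 40 N, if the wrist force passes 120 N, or if a joint passes its speed limit or range.

## Robot

A 6-joint arm with a two-finger parallel gripper is mounted at the origin on the work surface; the furniture and walls round the work are solid. World frame = base frame: x ahead of the robot, y to its left, z up, the work surface at z = 0. Lengths are in m, angles in rad, forces in N, time in s.
With the tool pointing down it reaches from about 0.325 to 0.9 m from the base axis. Payload 6.1 kg.
Tool frame: the origin (TCP) lies at the very end of the fingers, on their centre line; the grasp point (between the pads) lies 19 mm behind it; x points along the fingers, z is the direction in which the jaws open and shut, and the axes are right-handed (so a half turn about x gives the same grasp; the last joint's range is limited). The gripper opens to 87 mm and grips with 3 to 60 N. Pads are 19 mm wide; open, the fingers measure 117 mm over their backs; the gripper's body (75 mm by 190 mm) begins 51 mm behind the grasp point.
Start: joints at [1.039, 0.22, 1.526, -0, 1.395, -0.126], TCP at [0.247, 0.574, 0.223] pointing down, gripper open.
Joint ranges: [-2.98, 2.98], [-0.91, 2.08], [0.09, 2.57], [-1.24, 4.39], [0.2, 2.65], [-2.68, 2.68]. Speed limits (rad/s): [2.57, 2.57, 3.01, 3.14, 3.14, 3.14].

## Interface

Orientations are given as a unit quaternion [x, y, z, w].
In Python, from workcell import * gives the robot as it stands.
- The arm moves only by the tool send_rows, never from a script. Its argument "targets" is a list that holds one entry, the list of rows, each a list of 4 numbers: the shift along the tool's x, y, z in m, then the turn about the tool's x in degrees. In form: [[[x, y, z, turn], ...]]. A call has 1 to 5 rows; each row is the pose to reach, as a shift and turn from the pose commanded when the call began, along the tool's axes at that moment; what a row does not reach only later rows make up. A row lasts 1/8 s, in which the tool goes at most 62.5 mm and 10.7 degrees, less where a joint would pass 70% of its speed; a pose out of reach is approached as far as the arm can. A call with a gripper value outside its range is refused whole. "grip" is the closure, from -1 (fully open) to 1 (shut), set as the call begins (left out, the last holds). The fingers move at their own pace and stop on an object; "grip_force" is the grip in N (left out, the last holds). Time passes only in rows, so rows that repeat a pose let the fingers close. It gives the time, the measured TCP pose, the force and the opening at its end, in the units of the state.
- state(): the state, without advancing time (a new reading comes with each control period).
- grab_frame(name): name is "scene" or "top" or "wrist"; returns the picture (384x512x3 uint8, blue, green, red); there is no depth.
- camera_params(name): a dict with "K" (3x3 intrinsics, pixels), "R" (3x3) and "t" (3): a world point X has camera coordinates R X + t; the wrist camera has in their place "hand_eye" (4x4, takes a point from camera to tool coordinates, whose origin is the TCP and whose axes are the tool frame's). Camera axes: x right, y down, z forward; pixel columns grow to the right and rows downward; lengths in m; the calibration is good to about 2 mm. A picture is of the moment at which its call begins: read the wrist's pose just before it. camera_params takes no time and is no camera call.
- finish_job(): hands the job in, once; it reports no verdict.
The state is a dict: "time_s": time; "q": joint angles; "joint_vel": joint speeds; "tau": joint torques, N m; "ee_pos": TCP position; "ee_rot": TCP orientation; "ft_force": force on the tool from outside, world axes, zero at the start; "wrist_torque": the same for the moment, N m; "finger_gap": finger opening in m.
Only numpy, scipy, OpenCV 4.12 (cv2) and the standard library are available. Lean on these libraries where they do the work, as an engineer would, in place of code of your own. Each camera call takes 0.05 s, during which the arm holds its last target.

## Working session

There is one attempt and no reset: what is moved stays moved. The work goes in short steps, Python scripts to look and compute and a tool call to move; the robot and the scene stay as the last step left them, time stands still between calls to the robot, and variables do not carry over. Pictures are saved under pics/ and viewed, and the job is handed in when it is done.

Besides the shell and the picture viewer there is one more tool, called by a JSON object that holds its "api" and its "payload", one argument or row to a line. send_rows: Moves the arm, as the interface text tells. Its arguments: {"type":"object","properties":{"targets":{"type":"array"},"grip":{"type":"number"},"grip_force":{"type":"number"}},"required":["targets"]}

```bash
mkdir -p pics; ls; python3 - <<'E'
from workcell import *
import cv2
s=state()
for k,v in s.items(): print(k,v)
for n in ("scene","top","wrist"):
    im=grab_frame(n); cv2.imwrite(f"pics/{n}0.png",im)
    p=camera_params(n); print(n,{k:__import__('numpy').round(v,4).tolist() for k,v in p.items()})
E
```

```text
pics
time_s 0.0
q [ 1.03889925e+00  2.21222458e-01  1.52762838e+00 -3.55372669e-05
  1.39472893e+00 -1.26058336e-01]
joint_vel [ 1.31834661e-03 -1.04339108e-03 -1.35380995e-03 -7.37011669e-04
  2.49853034e-05  2.79556515e-04]
tau [ 1.40728520e-03 -4.94571841e+01 -3.87398565e+01  7.01271161e-02
  5.61049324e-02 -1.52241746e-04]
ee_pos [0.24640652 0.57367951 0.22143042]
ee_rot [-0.38929878  0.59112971  0.38865729  0.58987934]
ft_force [ 0.24092361 -0.61511345 -0.08401377]
wrist_torque [ 0.09020208  0.0053498  -0.03261439]
finger_gap 0.08673215252126507
scene {'K': [[456.2969, 0.0, 253.2947], [0.0, 456.2969, 189.975], [0.0, 0.0, 1.0]], 'R': [[-0.9636, 0.2663, -0.0251], [0.1284, 0.3783, -0.9167], [-0.2346, -0.8865, -0.3987]], 't': [0.392, 0.0632, 1.6878]}
top {'K': [[355.454, 0.0, 249.7312], [0.0, 355.454, 195.317], [0.0, 0.0, 1.0]], 'R': [[0.0058, -1.0, 0.0013], [-0.9906, -0.006, -0.1367], [0.1367, -0.0005, -0.9906]], 't': [-0.0373, 0.4248, 1.3203]}
wrist {'K': [[277.1301, 0.0, 259.1919], [0.0, 277.1301, 186.3892], [0.0, 0.0, 1.0]], 'hand_eye': [[0.0, -0.2718, 0.9624, -0.1619], [-0.0013, -0.9624, -0.2718, 0.0747], [1.0, -0.0012, -0.0004, -0.0012], [0.0, 0.0, 0.0, 1.0]]}
```

View pics/scene0.png

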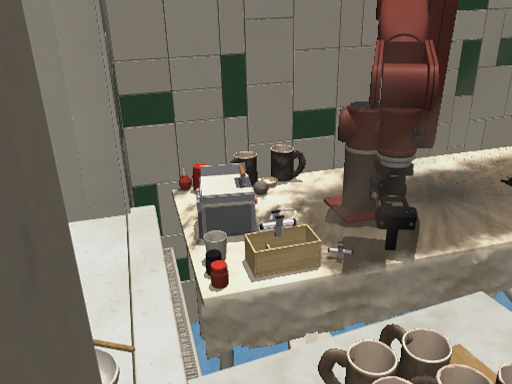

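View pics/top0.png

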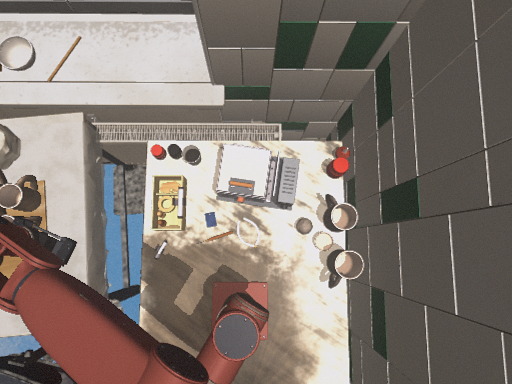

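View pics/wrist0.png

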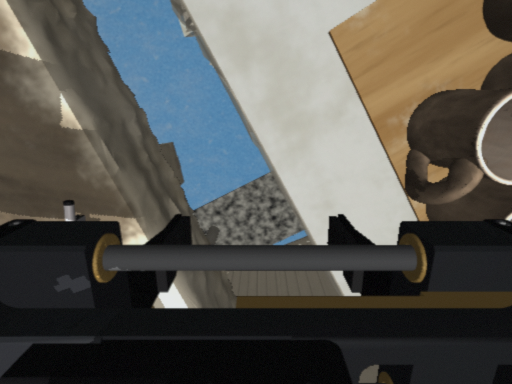

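The top view shows the caddy (about 168,203) with the lamp on its right wall (about 180,203), the kiln (about 250,175) and the robot in the foreground. A lamp-like item also lies on the table at about (161,249). I'll enlarge both.

```bash
python3 - <<'E'
import cv2
im=cv2.imread("pics/top0.png"); c=im[135:265,140:305]; cv2.imwrite("pics/topc.png",cv2.resize(c,None,fx=4.6,fy=4.6,interpolation=cv2.INTER_CUBIC))
im=cv2.imread("pics/scene0.png"); c=im[155:290,180:360]; cv2.imwrite("pics/scenec.png",cv2.resize(c,None,fx=4.4,fy=4.4,interpolation=cv2.INTER_CUBIC))
E
```

```text
(no output)
```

View pics/topc.png

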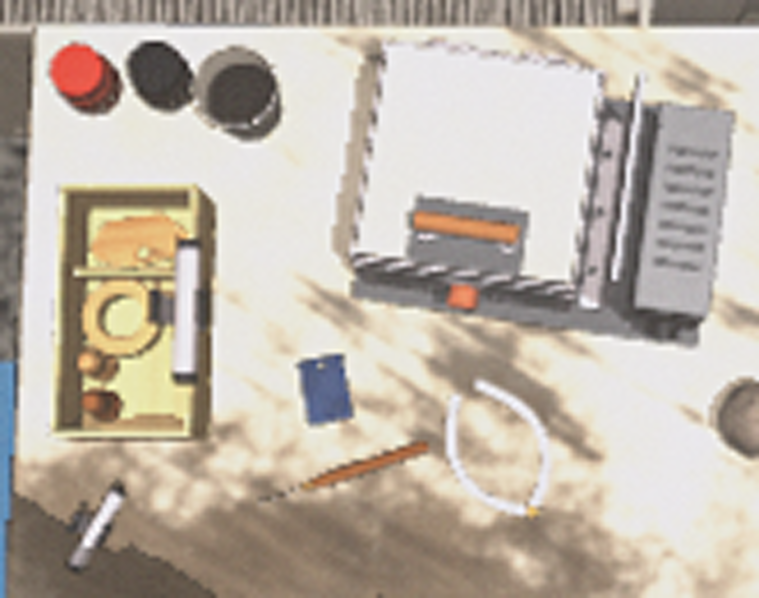

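View pics/scenec.png

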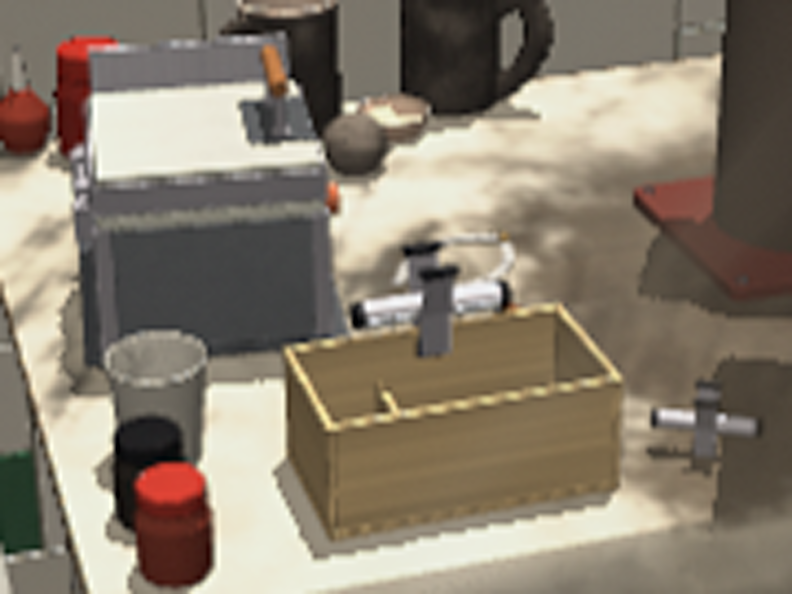

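Two things look like the lamp:
- **(180,203), on the caddy's right wall:** bar about 31 px long.
- **(161,249), on the table:** bar about 17 px long.

The larger one, clipped on the wall with its jaws down, fits the description, and the crops confirm it. Next I'll measure positions.

```bash
cat > h.py <<'E'
import numpy as np, cv2
from workcell import *
from scipy.spatial.transform import Rotation as Rn
def cam(n,s=None):
    p=camera_params(n)
    if n!="wrist": 
        R=p["R"];return np.array(p["K"]),np.array(R).T,-np.array(R).T@np.array(p["t"])
    H=np.array(p["hand_eye"]);T=Rn.from_quat(s["ee_rot"]).as_matrix()
    return np.array(p["K"]),T@H[:3,:3],np.array(s["ee_pos"])+T@H[:3,3]
def onz(c,uv,z):
    K,R,o=c; d=R@np.linalg.inv(K)@np.array([uv[0],uv[1],1.]); return o+d*(z-o[2])/d[2]
def proj(c,X):
    K,R,o=c; q=K@(R.T@(np.array(X)-o)); return q[:2]/q[2]
def two(c1,a,c2,b):
    A=[];B=[];os=[];
    for c,uv in((c1,a),(c2,b)):
        d=c[1]@np.linalg.inv(c[0])@np.array([uv[0],uv[1],1.]);d/=np.linalg.norm(d);P=np.eye(3)-np.outer(d,d);A.append(P);B.append(P@c[2])
    return np.linalg.solve(sum(A),sum(B))
E
python3 - <<'E'
from h import *
c=cam("top"); print("cam",c[2].round(3))
f=lambda x,y:(x/4.6+140-.4,y/4.6+135-.4)
for n,p,z in [("lamp far",(187,240),.108),("lamp near",(185,381),.108),("handle L",(413,219),.2),("handle R",(519,235),.2),
 ("guard far",(641,75),.185),("guard near",(615,278),.185),("lid FL",(357,255),.158),("lid BL",(385,45),.158),("lid BR",(605,72),.158),("lid FR",(580,293),.158),
 ("caddy FL",(60,190),.085),("caddyBR out",(203,188),.085),("caddyFR out",(200,437),.085),("caddy nearL",(57,435),.085)]:
    print(n,onz(c,f(*p),z).round(4))
E
```

```text
cam [ 0.241 -0.034  1.366]
lamp far [0.4436 0.2144 0.108 ]
lamp near [0.3337 0.2124 0.108 ]
handle L [0.4451 0.0333 0.2   ]
handle R [ 0.4339 -0.0435  0.2   ]
guard far [ 0.5572 -0.1335  0.185 ]
guard near [ 0.405  -0.1138  0.185 ]
lid FL [0.4249 0.0772 0.158 ]
lid BL [0.5867 0.0588 0.158 ]
lid BR [ 0.5666 -0.1085  0.158 ]
lid FR [ 0.3973 -0.0895  0.158 ]
caddy FL [0.487  0.3214 0.085 ]
caddyBR out [0.4893 0.2076 0.085 ]
caddyFR out [0.2917 0.2037 0.085 ]
caddy nearL [0.2926 0.3153 0.085 ]
```

```bash
cat > go.py <<'E'
# usage: go.py x y z yawdeg_of_tool_z(world)  -> shifts in tool axes
import sys
from h import *
s=state();T=Rn.from_quat(s["ee_rot"]).as_matrix();p=np.array(s["ee_pos"])
print("t",round(s["time_s"],2),"pos",p.round(4),"gap",round(s["finger_gap"],4),"F",np.round(s["ft_force"],1))
zy=np.degrees(np.arctan2(T[1,2],T[0,2]));print("z yaw",round(zy,2),"axes x",T[:,0].round(3),"y",T[:,1].round(3),"z",T[:,2].round(3),"q",np.round(s["q"],2))
if len(sys.argv)>4:
    g=np.array(list(map(float,sys.argv[1:4])));w=float(sys.argv[4])
    print("shift",(T.T@(g-p)).round(4),"turn(about x, +=cw from above)",round((zy-w+180)%360-180,2),"dist",np.linalg.norm(g-p).round(3))
E
python3 go.py 0.388 0.209 0.22 91
```

```text
t 0.15 pos [0.2465 0.5738 0.2217] gap 0.0871 F [-0.3 -0.8 -0.6]
z yaw 66.75 axes x [-0.001 -0.001 -1.   ] y [-0.919  0.395  0.   ] z [ 0.395  0.919 -0.001] q [ 1.04  0.22  1.53  0.    1.39 -0.13]
shift [ 0.002  -0.274  -0.2793] turn(about x, +=cw from above) -24.25 dist 0.391
```

{"api": "send_rows", "payload": {
  "targets": [
    [[0, -0.045, -0.046, -8], [0, -0.09, -0.092, -16], [0, -0.135, -0.138, -24], [0, -0.18, -0.184, -24], [0, -0.225, -0.23, -24]]
  ],
  "grip": -1
}}

```text
time_s: 0.78
ee_pos: [0.3596, 0.2809, 0.2224]
ee_rot: [0.503, -0.496, -0.503, -0.497]
ft_force: [1.1, 0.1, 0.7]
finger_gap: 0.0872
```

```bash
python3 go.py 0.388 0.209 0.22 91
```

```text
t 0.78 pos [0.3596 0.2809 0.2224] gap 0.0872 F [1.1 0.1 0.7]
z yaw 90.78 axes x [ 0.  0. -1.] y [-1.    -0.014 -0.   ] z [-0.014  1.     0.   ] q [ 0.49 -0.2   1.95 -0.    1.39 -1.09]
shift [ 0.0025 -0.0274 -0.0722] turn(about x, +=cw from above) -0.22 dist 0.077
```

{"api": "send_rows", "payload": {
  "targets": [
    [[0, -0.014, -0.035, 0], [0, -0.028, -0.07, 0], [0, -0.028, -0.07, 0]]
  ]
}}

```text
time_s: 1.15
ee_pos: [0.3889, 0.2112, 0.2224]
ee_rot: [0.502, -0.498, -0.502, -0.498]
ft_force: [0.3, 0.7, 0.5]
finger_gap: 0.0873
```

```bash
python3 go.py 0.388 0.209 0.22 91; python3 - <<'E'
from h import *
s=state(); im=grab_frame("wrist"); cv2.imwrite("pics/w1.png",im)
import json;json.dump({k:np.array(s[k]).tolist() for k in("ee_pos","ee_rot")},open("w1.json","w"))
c=cam("wrist",s)
for X in [(.388,.209,.085),(.388,.209,.135)]: print(proj(c,X).round(1))
E
```

```text
t 1.15 pos [0.3889 0.2112 0.2224] gap 0.0873 F [0.3 0.7 0.5]
z yaw 90.53 axes x [ 0. -0. -1.] y [-1.    -0.009 -0.   ] z [-0.009  1.    -0.   ] q [ 0.32 -0.23  1.98 -0.    1.4  -1.26]
shift [ 0.0024  0.0009 -0.0022] turn(about x, +=cw from above) -0.47 dist 0.003
[258.2 177.5]
[258.  190.3]
```

View pics/w1.png

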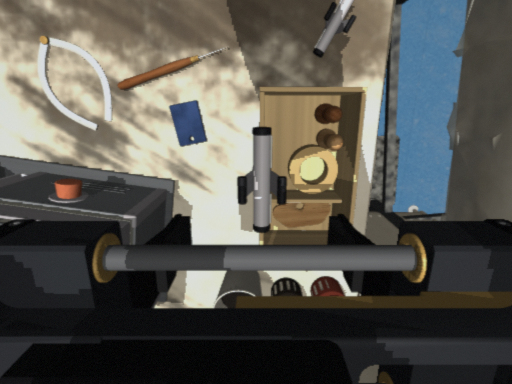

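The wrist view shows the lamp bar from (261,128) to (262,231), with its handle rolls at about (242,189) and (282,189). I'll locate the rolls more exactly.

```bash
python3 - <<'E'
from h import *
import json
s=json.load(open("w1.json"));c=cam("wrist",s)
im=cv2.imread("pics/w1.png");cv2.imwrite("pics/w1c.png",cv2.resize(im[115:245,210:320],None,fx=4.6,fy=4.6,interpolation=cv2.INTER_CUBIC))
for n,uv,z in[("rollR",(242,189.5),.137),("rollL",(282,189.5),.137),("bar near",(261,128),.108),("bar far",(262,231),.108)]: print(n,onz(c,uv,z).round(4))
E
```

```text
rollR [0.3867 0.1941 0.137 ]
rollL [0.3864 0.2313 0.137 ]
bar near [0.3324 0.2114 0.108 ]
bar far [0.442  0.2135 0.108 ]
```

View pics/w1c.png

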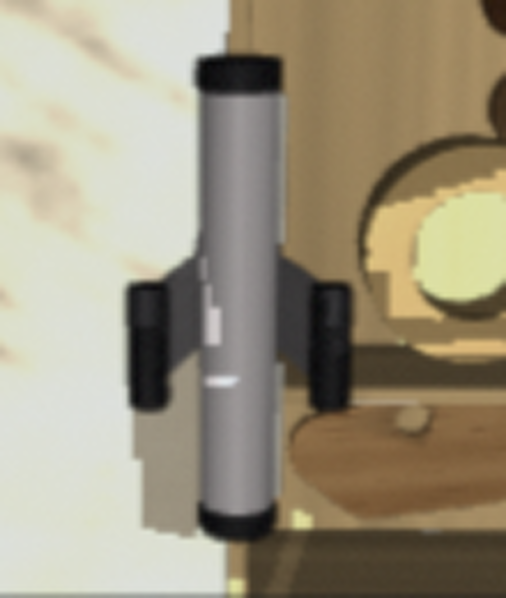

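{"api": "send_rows", "payload": {
  "targets": [
    [[0.035, 0.001, 0.001, -0.5], [0.07, 0.002, 0.0015, -0.5], [0.095, 0.002, 0.0015, -0.5], [0.104, 0.002, 0.0015, -0.5], [0.104, 0.002, 0.0015, -0.5]]
  ]
}}

```text
time_s: 1.82
ee_pos: [0.3858, 0.2151, 0.1184]
ee_rot: [-0.505, 0.495, 0.506, 0.494]
ft_force: [0.7, 0.3, 1.1]
finger_gap: 0.0869
```

```bash
python3 go.py 0.387 0.2125 0.118 91
```

```text
t 1.82 pos [0.3858 0.2151 0.1184] gap 0.0869 F [0.7 0.3 1.1]
z yaw 91.3 axes x [-0.001 -0.    -1.   ] y [-1.    -0.023  0.001] z [-0.023  1.    -0.   ] q [ 0.33 -0.12  2.09  0.    1.18 -1.26]
shift [ 0.0004 -0.0012 -0.0027] turn(about x, +=cw from above) 0.3 dist 0.003
```

{"api": "send_rows", "payload": {
  "targets": [
    [[0, -0.001, -0.0025, 0], [0, -0.001, -0.0025, 0]]
  ]
}}

```text
time_s: 2.08
ee_pos: [0.3882, 0.2123, 0.1197]
ee_rot: [0.506, -0.494, -0.505, -0.495]
ft_force: [-0.8, 0.2, -0.4]
finger_gap: 0.0869
```

```bash
python3 - <<'E'
from h import *
for i in range(3):
    s=state(); im=grab_frame("wrist"); print(np.array(s["ee_pos"]).round(4),np.array(s["ee_rot"]).round(3))
cv2.imwrite("pics/w2.png",im)
E
```

```text
[0.3882 0.2123 0.1197] [ 0.506 -0.494 -0.505 -0.495]
[0.388  0.2123 0.1195] [ 0.506 -0.494 -0.505 -0.495]
[0.3878 0.2122 0.1193] [ 0.506 -0.494 -0.505 -0.495]
```

View pics/w2.png

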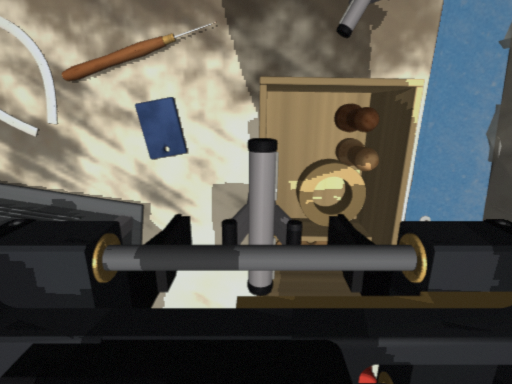

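The rolls at (230,235) and (294,235) sit centred between the fingers (about 180 and 340). Closing now.

{"api": "send_rows", "payload": {
  "targets": [
    [[0, 0, 0, 0], [0, 0, 0, 0], [0, 0, 0, 0], [0, 0, 0, 0], [0, 0, 0, 0]]
  ],
  "grip": 1,
  "grip_force": 10
}}

```text
time_s: 2.85
ee_pos: [0.3872, 0.2122, 0.1186]
ee_rot: [-0.505, 0.494, 0.505, 0.495]
ft_force: [-0.3, -0.6, -1.0]
finger_gap: 0.0452
```

```bash
python3 go.py; python3 -c "
from h import *
im=grab_frame('wrist');cv2.imwrite('pics/w3.png',im)"
```

```text
t 2.85 pos [0.3872 0.2122 0.1186] gap 0.0452 F [-0.3 -0.6 -1. ]
z yaw 91.25 axes x [-0.  0. -1.] y [-1.    -0.022  0.   ] z [-0.022  1.     0.   ] q [ 0.32 -0.12  2.09  0.    1.18 -1.27]
```

View pics/w3.png

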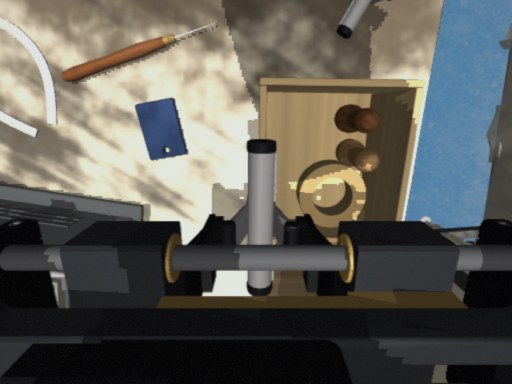

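Still closing; continuing.

{"api": "send_rows", "payload": {
  "targets": [
    [[0, 0, 0, 0], [0, 0, 0, 0], [0, 0, 0, 0], [0, 0, 0, 0]]
  ]
}}

```text
time_s: 3.4
ee_pos: [0.3873, 0.2121, 0.1185]
ee_rot: [0.505, -0.495, -0.505, -0.495]
ft_force: [-0.1, 1.2, -1.0]
finger_gap: 0.0279
```

{"api": "send_rows", "payload": {
  "targets": [
    [[0, 0, 0, 0], [0, 0, 0, 0], [0, 0, 0, 0]]
  ]
}}

```text
time_s: 3.78
ee_pos: [0.3873, 0.2121, 0.1185]
ee_rot: [-0.505, 0.495, 0.505, 0.495]
ft_force: [0.7, 0.3, -0.8]
finger_gap: 0.0277
```

```bash
python3 -c "
from h import *
im=grab_frame('wrist');cv2.imwrite('pics/w4.png',im)"
```

```text
(no output)
```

View pics/w4.png

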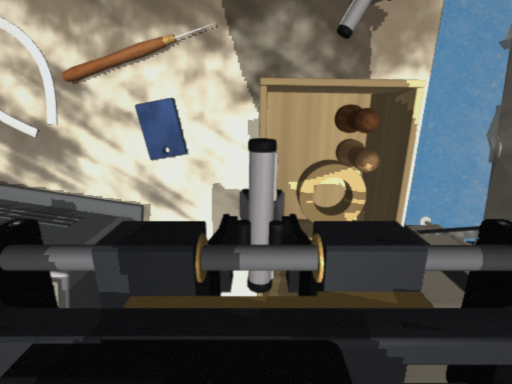

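The gap reads 27.7 mm and the stop should be about 24 mm. I'll squeeze a bit harder.

{"api": "send_rows", "payload": {
  "targets": [
    [[0, 0, 0, 0], [0, 0, 0, 0], [0, 0, 0, 0]]
  ],
  "grip": 1,
  "grip_force": 15
}}

```text
time_s: 4.2
ee_pos: [0.3873, 0.2121, 0.1185]
ee_rot: [-0.505, 0.495, 0.505, 0.495]
ft_force: [-0.7, -0.9, -1.9]
finger_gap: 0.0272
```

{"api": "send_rows", "payload": {
  "targets": [
    [[-0.01, 0, 0, 0], [-0.025, 0, 0, 0], [-0.045, 0, 0, 0], [-0.06, 0, 0, 0]]
  ]
}}

```text
time_s: 4.7
ee_pos: [0.388, 0.2123, 0.1806]
ee_rot: [0.506, -0.494, -0.505, -0.495]
ft_force: [0.8, -0.6, -0.9]
finger_gap: 0.0273
```

```bash
python3 go.py; python3 -c "
from h import *
im=grab_frame('scene');cv2.imwrite('pics/s4.png',cv2.resize(im[150:290,180:370],None,fx=4,fy=4,interpolation=cv2.INTER_CUBIC))"
```

```text
t 4.7 pos [0.388  0.2123 0.1806] gap 0.0273 F [ 0.8 -0.6 -0.9]
z yaw 91.25 axes x [ 0.002  0.001 -1.   ] y [-1.    -0.022 -0.002] z [-0.022  1.     0.001] q [ 0.32 -0.2   2.03 -0.    1.31 -1.27]
```

View pics/s4.png

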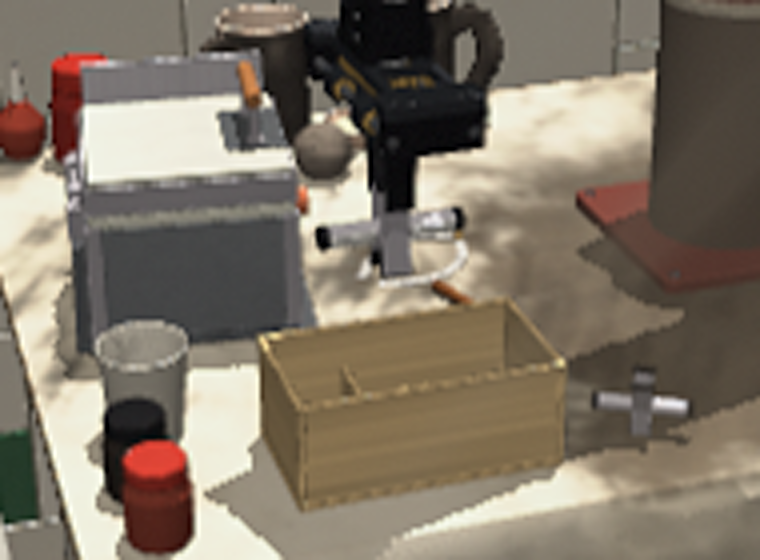

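The lamp hangs upright in the gripper, clear of the caddy, and the small look-alike is untouched. Next I'll move above the kiln to look at the guard edge.

```bash
python3 go.py .52 -.03 .30 83
```

```text
t 4.75 pos [0.389  0.2127 0.1825] gap 0.0272 F [1.3 1.5 0.4]
z yaw 91.25 axes x [ 0.005  0.002 -1.   ] y [-1.    -0.022 -0.005] z [-0.022  1.     0.001] q [ 0.32 -0.2   2.03  0.    1.31 -1.27]
shift [-0.1173 -0.1262 -0.2453] turn(about x, +=cw from above) 8.25 dist 0.3
```

{"api": "send_rows", "payload": {
  "targets": [
    [[-0.05, 0, 0, 0], [-0.1, -0.015, -0.015, 2], [-0.122, -0.04, -0.06, 4], [-0.122, -0.065, -0.11, 6], [-0.122, -0.09, -0.16, 8]]
  ]
}}

```text
time_s: 5.38
ee_pos: [0.4816, 0.0527, 0.3014]
ee_rot: [-0.47, 0.528, 0.469, 0.529]
ft_force: [0.8, -0.1, -0.8]
finger_gap: 0.0276
```

```bash
python3 go.py .52 -.03 .30 83
```

```text
t 5.38 pos [0.4816 0.0527 0.3014] gap 0.0276 F [ 0.8 -0.1 -0.8]
z yaw 83.22 axes x [ 0.002  0.    -1.   ] y [-0.993  0.118 -0.002] z [0.118 0.993 0.   ] q [-0.05 -0.17  1.77  0.    1.53 -1.51]
shift [ 0.0014 -0.0479 -0.0776] turn(about x, +=cw from above) 0.22 dist 0.091
```

{"api": "send_rows", "payload": {
  "targets": [
    [[0, -0.024, -0.039, 0], [0, -0.048, -0.078, 0], [0, -0.048, -0.078, 0], [0, -0.048, -0.078, 0]]
  ]
}}

```text
time_s: 5.88
ee_pos: [0.5189, -0.0287, 0.3004]
ee_rot: [-0.469, 0.529, 0.47, 0.529]
ft_force: [0.0, 0.5, -1.9]
finger_gap: 0.0271
```

```bash
python3 go.py .52 -.03 .30 83;  python3 - <<'E'
from h import *
s=state(); im=grab_frame("wrist"); cv2.imwrite("pics/w5.png",im)
import json;json.dump({k:np.array(s[k]).tolist() for k in("ee_pos","ee_rot")},open("w5.json","w"))
E
```

```text
t 5.88 pos [ 0.5189 -0.0287  0.3004] gap 0.0271 F [ 0.   0.5 -1.9]
z yaw 83.22 axes x [-0.001  0.001 -1.   ] y [-0.993  0.118  0.001] z [0.118 0.993 0.001] q [-0.21 -0.07  1.69  0.    1.52 -1.66]
shift [ 0.0004 -0.0012 -0.0012] turn(about x, +=cw from above) 0.22 dist 0.002
```

View pics/w5.png

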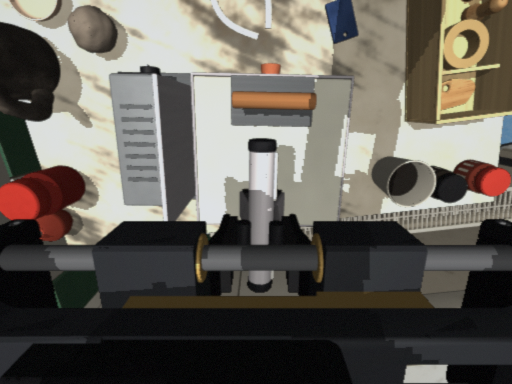

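```bash
python3 - <<'E'
import cv2
im=cv2.imread("pics/w5.png");cv2.imwrite("pics/w5c.png",cv2.resize(im[60:235,100:225],None,fx=3.4,fy=3.4,interpolation=cv2.INTER_NEAREST))
cv2.imwrite("pics/w5d.png",cv2.resize(im[60:125,185:360],None,fx=4.4,fy=4.4,interpolation=cv2.INTER_NEAREST))
E
```

```text
(no output)
```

View pics/w5c.png

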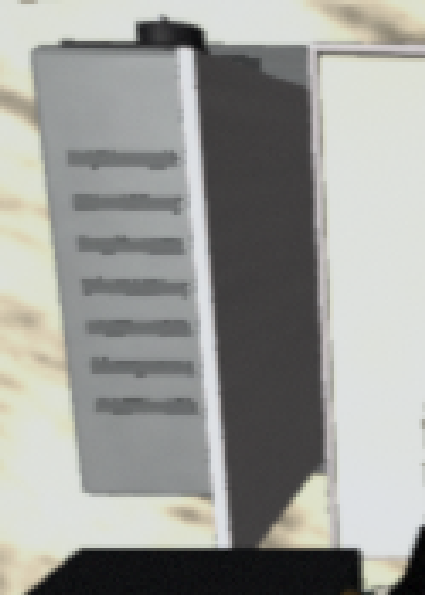

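View pics/w5d.png

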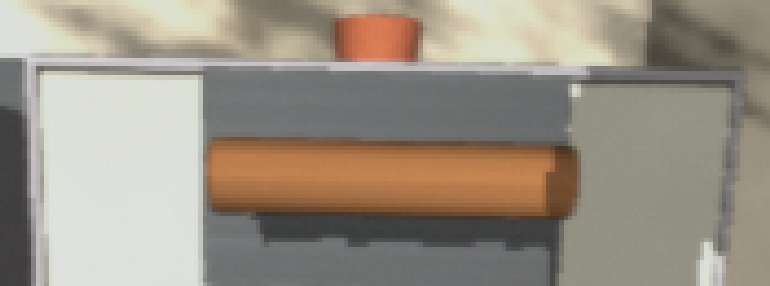

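```bash
python3 - <<'E'
from h import *
import json
s=json.load(open("w5.json"));c=cam("wrist",s);t=cam("top")
a=onz(c,(155,74.1),.185);b=onz(c,(165.7,221),.185);d=(b-a);d/=np.linalg.norm(d);print(a,b,np.degrees(np.arctan2(d[1],d[0])), "mid",(a+.08*d).round(4))
l=onz(c,(232,100.5),.2);r=onz(c,(312.7,100.5),.2);print("handle",l.round(4),r.round(4),((l+r)/2).round(4),np.linalg.norm(l-r), np.degrees(np.arctan2(*(r-l)[:2])))
f=lambda x,y:(x/4.6+140-.4,y/4.6+135-.4)
for n,X in [("gn",a),("gmid",a+.08*d),("gfar",a+.16*d)]: print(n,proj(t,X).round(1))
print(f(615,278),f(641,75))
E
```

```text
[ 0.40228967 -0.1136343   0.185     ] [ 0.54837561 -0.13471781  0.185     ] -8.212371946254562 mid [ 0.4815 -0.1251  0.185 ]
handle [ 0.4347 -0.0444  0.2   ] [0.4434 0.0281 0.2   ] [ 0.4391 -0.0082  0.2   ] 0.07298711795740322 6.849713421938113
gn [273.3 195.8]
gmid [276.6 172.7]
gfar [279.8 149.9]
(273.2956521739131, 195.03478260869565) (278.9478260869565, 150.90434782608696)
```

The wrist and top views agree on the guard edge: middle about (0.482, -0.1245), yaw about -7.6°. The handle's middle is about (0.439, -0.007).

```bash
python3 go.py .482 -.1245 .265 82.5
```

```text
t 5.92 pos [ 0.5189 -0.0282  0.3005] gap 0.0273 F [-0.1  0.2 -1.6]
z yaw 83.28 axes x [-0.     0.001 -1.   ] y [-0.993  0.117  0.   ] z [0.117 0.993 0.   ] q [-0.21 -0.07  1.69  0.    1.52 -1.66]
shift [ 0.0354  0.0253 -0.1   ] turn(about x, +=cw from above) 0.78 dist 0.109
```

{"api": "send_rows", "payload": {
  "targets": [
    [[0, 0.006, -0.035, 0.7], [0, 0.015, -0.07, 0.7], [0.015, 0.025, -0.099, 0.7], [0.035, 0.025, -0.099, 0.7], [0.035, 0.025, -0.099, 0.7]]
  ]
}}

```text
time_s: 6.55
ee_pos: [0.4816, -0.123, 0.2642]
ee_rot: [-0.466, 0.532, 0.468, 0.531]
ft_force: [0.1, -0.4, -0.8]
finger_gap: 0.0273
```

```bash
python3 go.py .482 -.1245 .265 82.5; python3 - <<'E'
from h import *
s=state()
ims={n:grab_frame(n) for n in("wrist","scene","top")}
cv2.imwrite("pics/w6.png",ims["wrist"])
cv2.imwrite("pics/s6.png",cv2.resize(ims["scene"][130:250,170:290],None,fx=4.8,fy=4.8,interpolation=cv2.INTER_CUBIC))
E
```

```text
t 6.55 pos [ 0.4816 -0.123   0.2642] gap 0.0273 F [ 0.1 -0.4 -0.8]
z yaw 82.61 axes x [-0.003  0.001 -1.   ] y [-0.992  0.129  0.003] z [0.129 0.992 0.001] q [-0.41 -0.11  1.8   0.    1.46 -1.85]
shift [-0.0008 -0.0006 -0.0014] turn(about x, +=cw from above) 0.11 dist 0.002
```

View pics/w6.png

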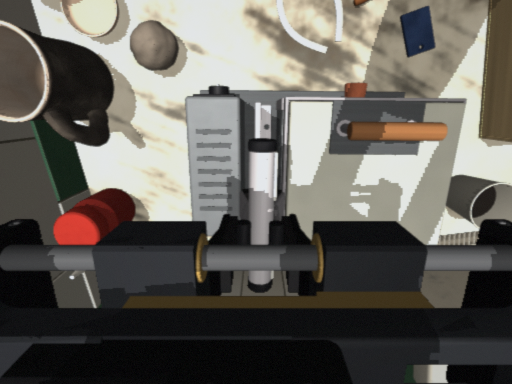

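View pics/s6.png

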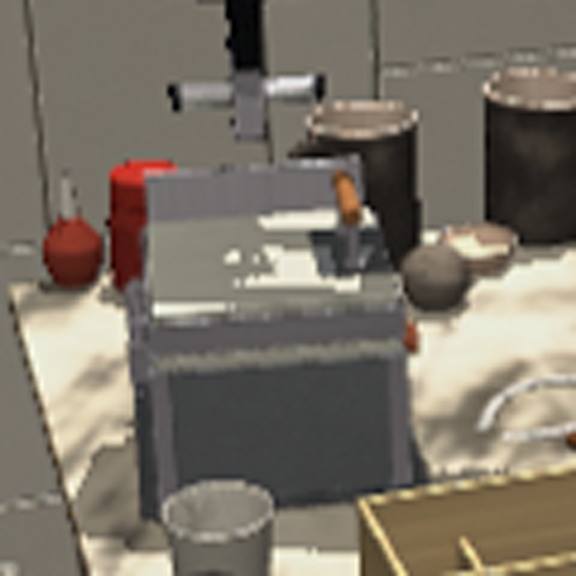

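In the wrist view, the near part of the guard edge (about (262,105)–(262,137)) lines up with the lamp bar (centre u about 262). In the scene view the lamp hangs over the middle of the edge. I'll check this numerically.

```bash
python3 - <<'E'
from h import *
im=cv2.imread("pics/w6.png");cv2.imwrite("pics/w6c.png",cv2.resize(im[85:215,225:305],None,fx=4.6,fy=4.6,interpolation=cv2.INTER_NEAREST))
for v in(108,115,122,130): print(v,im[v,248:280].sum(1)//3)
c=cam("wrist",state())
for uv in[(262,104),(262,135)]:print(onz(c,uv,.185).round(4))
E
```

```text
108 [ 62  63  63  63  64  81 122 180 227 231 231 226 200 162 176 197 224 230
 230 231 231 229 207 131 110 108 109  99  81  63  62  62]
115 [ 62  64  64  63  65  67 102 175 228 230 231 225 196 156 165 168 168 169
 172 174 172 172 151  97 104 107 110 109  93  55  46  48]
122 [ 67  67  65  66  67  71 108 181 228 230 230 223 195 173 167 169 168 168
 171 172 171 171 146  77  65  67  65  64  49  37  34  40]
130 [ 62  63  62  63  62  68 106 179 228 232 230 221 186 172 169 167 167 165
 167 168 168 168 143  76  62  62  63  57  42  35  36  39]
[ 0.4059 -0.1123  0.185 ]
[ 0.4314 -0.1156  0.185 ]
```

View pics/w6c.png

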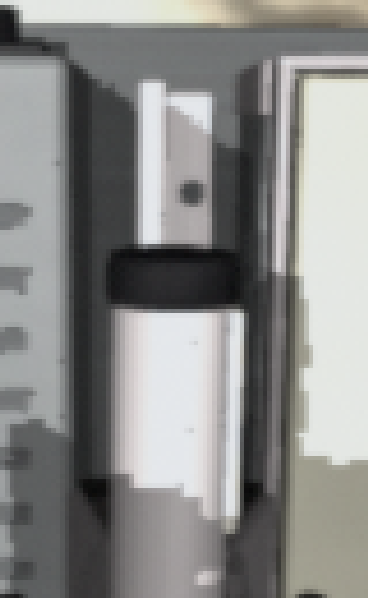

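The bright top edge is at u about 257.8, so the guard is about 2 mm to the tool's −z side. I'll correct for that and lower the lamp.

{"api": "send_rows", "payload": {
  "targets": [
    [[0, 0, -0.002, 0], [0.012, 0, -0.002, 0], [0.024, 0, -0.002, 0], [0.035, 0, -0.002, 0], [0.035, 0, -0.002, 0]]
  ]
}}

```text
time_s: 7.32
ee_pos: [0.4816, -0.126, 0.2288]
ee_rot: [-0.465, 0.532, 0.467, 0.531]
ft_force: [0.3, -0.2, -0.1]
finger_gap: 0.0273
```

```bash
python3 go.py .482 -.1245 .2185 82.5; python3 - <<'E'
from h import *
ims={n:grab_frame(n) for n in("wrist","scene")}
cv2.imwrite("pics/w7.png",cv2.resize(ims["wrist"][85:265,180:350],None,fx=3.3,fy=3.3,interpolation=cv2.INTER_NEAREST))
cv2.imwrite("pics/s7.png",cv2.resize(ims["scene"][130:250,170:290],None,fx=4.8,fy=4.8,interpolation=cv2.INTER_CUBIC))
E
```

```text
t 7.33 pos [ 0.4816 -0.126   0.2288] gap 0.0273 F [ 0.3 -0.2 -0.1]
z yaw 82.54 axes x [-0.003  0.001 -1.   ] y [-0.992  0.13   0.003] z [0.13  0.992 0.001] q [-0.41 -0.09  1.84  0.    1.39 -1.86]
shift [ 0.0103 -0.0002  0.0015] turn(about x, +=cw from above) 0.04 dist 0.01
```

View pics/w7.png

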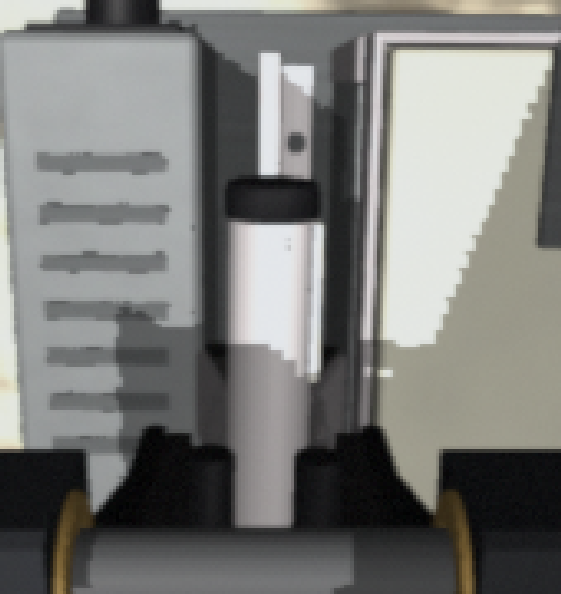

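View pics/s7.png

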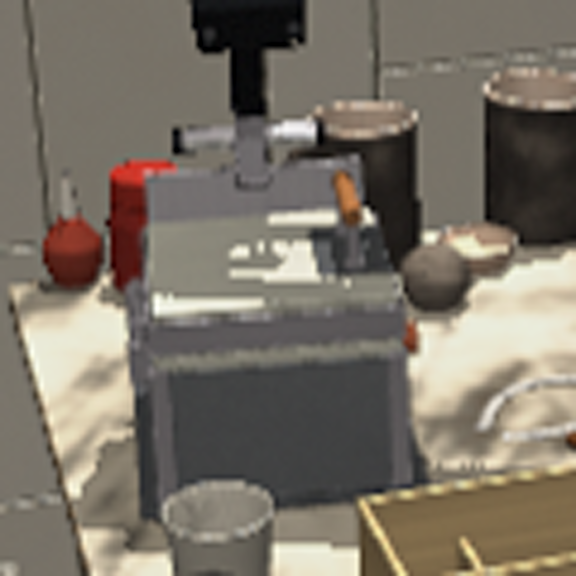

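The jaws straddle the sheet (edge at u about 261.8, bar at 262.4), the lens faces the chamber, and the lamp is centred on the edge. Lowering the rest of the way, then releasing.

{"api": "send_rows", "payload": {
  "targets": [
    [[0.005, 0, 0, 0], [0.01, 0, 0, 0], [0.01, 0, 0, 0], [0.01, 0, 0, 0]]
  ]
}}

```text
time_s: 7.92
ee_pos: [0.4825, -0.1264, 0.2206]
ee_rot: [-0.466, 0.531, 0.466, 0.531]
ft_force: [0.6, 0.6, -0.4]
finger_gap: 0.0271
```

```bash
python3 go.py .482 -.1245 .2185 82.5
```

```text
t 7.92 pos [ 0.4825 -0.1264  0.2206] gap 0.0271 F [ 0.6  0.6 -0.4]
z yaw 82.55 axes x [ 0. -0. -1.] y [-0.992  0.13  -0.   ] z [ 0.13   0.992 -0.   ] q [-0.41 -0.08  1.85 -0.    1.37 -1.86]
shift [0.0021 0.0008 0.0018] turn(about x, +=cw from above) 0.05 dist 0.003
```

{"api": "send_rows", "payload": {
  "targets": [
    [[0.0015, 0, 0, 0], [0.0015, 0, 0, 0], [0.0015, 0, 0, 0]]
  ]
}}

```text
time_s: 8.3
ee_pos: [0.4825, -0.1264, 0.2191]
ee_rot: [-0.466, 0.531, 0.466, 0.531]
ft_force: [-0.2, 0.3, -1.0]
finger_gap: 0.0272
```

{"api": "send_rows", "payload": {
  "targets": [
    [[0, 0, 0, 0], [0, 0, 0, 0], [0, 0, 0, 0], [0, 0, 0, 0], [0, 0, 0, 0]]
  ],
  "grip": -1
}}

```text
time_s: 8.93
ee_pos: [0.4826, -0.1264, 0.2192]
ee_rot: [-0.467, 0.531, 0.466, 0.531]
ft_force: [-0.3, 0.1, -0.8]
finger_gap: 0.0695
```

```bash
python3 go.py; python3 - <<'E'
from h import *
ims={n:grab_frame(n) for n in("wrist","scene")}
cv2.imwrite("pics/w8.png",ims["wrist"])
cv2.imwrite("pics/s8.png",cv2.resize(ims["scene"][130:250,170:290],None,fx=4.8,fy=4.8,interpolation=cv2.INTER_CUBIC))
E
```

```text
t 8.93 pos [ 0.4826 -0.1264  0.2192] gap 0.0695 F [-0.3  0.1 -0.8]
z yaw 82.55 axes x [ 0. -0. -1.] y [-0.992  0.13  -0.   ] z [ 0.13   0.992 -0.   ] q [-0.41 -0.08  1.85 -0.    1.37 -1.86]
```

View pics/w8.png

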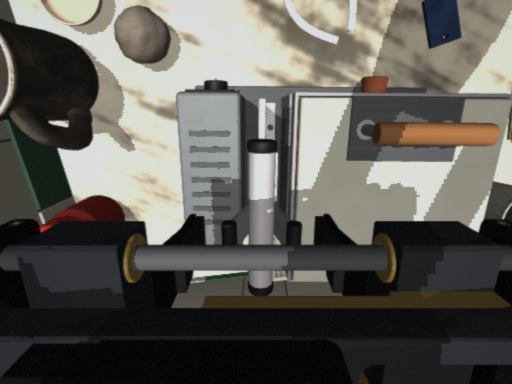

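View pics/s8.png

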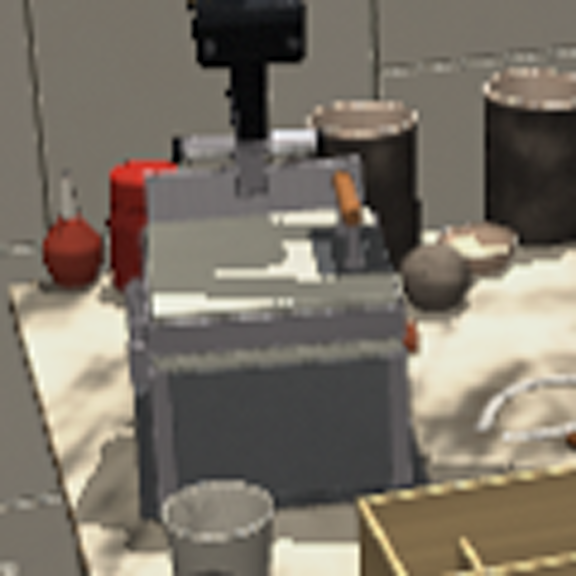

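The lamp is clipped on and released: the rolls are back at (230,230) and (294,230), the same spread as on the caddy. Retreating straight up, then turning 90° for the handle.

{"api": "send_rows", "payload": {
  "targets": [
    [[0, 0, 0, 0], [-0.01, 0, 0, 0], [-0.04, 0, 0, 0], [-0.08, 0, 0, 0], [-0.12, 0, 0, 0]]
  ]
}}

```text
time_s: 9.65
ee_pos: [0.4824, -0.1263, 0.341]
ee_rot: [-0.467, 0.531, 0.466, 0.532]
ft_force: [1.5, -0.5, -1.1]
finger_gap: 0.0871
```

```bash
python3 go.py .439 -.007 .34 -7.3; python3 - <<'E'
from h import *
ims={n:grab_frame(n) for n in("wrist","scene")}
cv2.imwrite("pics/w9.png",ims["wrist"])
cv2.imwrite("pics/s9.png",cv2.resize(ims["scene"][130:250,170:290],None,fx=4.8,fy=4.8,interpolation=cv2.INTER_CUBIC))
E
```

```text
t 9.65 pos [ 0.4824 -0.1263  0.341 ] gap 0.0871 F [ 1.5 -0.5 -1.1]
z yaw 82.55 axes x [ 0.001 -0.    -1.   ] y [-0.992  0.13  -0.001] z [ 0.13   0.992 -0.   ] q [-0.41 -0.14  1.68 -0.    1.6  -1.86]
shift [0.0009 0.0585 0.1127] turn(about x, +=cw from above) 89.85 dist 0.127
```

View pics/w9.png

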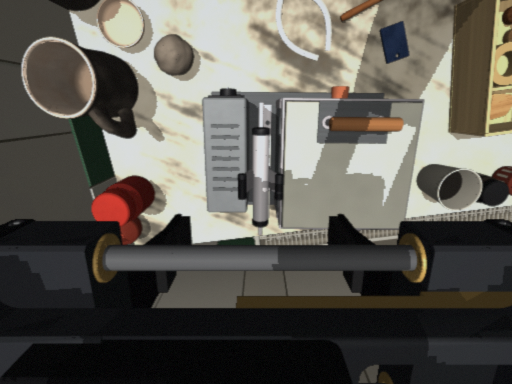

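View pics/s9.png

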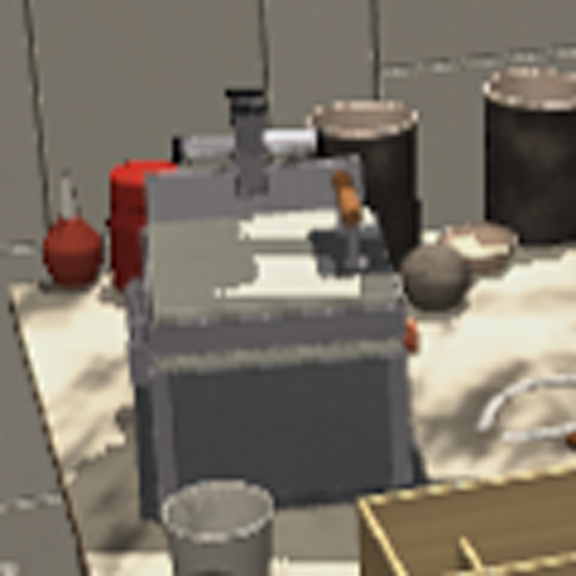

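The lamp stands upright by itself on the middle of the edge. The handle now runs from (330,124) to (403,124). Refining its position and starting the turn.

```bash
python3 - <<'E'
from h import *
c=cam("wrist",state());im=cv2.imread("pics/w9.png")
h=cv2.cvtColor(im,cv2.COLOR_BGR2HSV);m=cv2.inRange(h,(4,110,60),(18,255,255));m[:, :300]=0;m[:,430:]=0;m[:105]=0;m[150:]=0
ys,xs=np.nonzero(m);print(xs.min(),xs.max(),ys.min(),ys.max());r=cv2.minAreaRect(np.c_[xs,ys].astype(np.float32));print(r)
for z in(.198,.203):print(onz(c,r[0],z).round(4))
l=onz(c,(xs.min(),r[0][1]),.2);rr=onz(c,(xs.max(),r[0][1]),.2);print(l,rr)
E
```

```text
330 402 117 130
((365.9999694824219, 123.5), (71.99998474121094, 12.999998092651367), 0.0)
[ 0.4425 -0.0062  0.198 ]
[ 0.442 -0.008  0.203]
[ 0.43722034 -0.04542342  0.2       ] [0.44737053 0.03158294 0.2       ]
```

{"api": "send_rows", "payload": {
  "targets": [
    [[0, 0.006, 0.011, 10], [0, 0.012, 0.022, 20], [0, 0.018, 0.033, 30], [0, 0.024, 0.044, 40], [0, 0.03, 0.055, 50]]
  ]
}}

```text
time_s: 10.38
ee_pos: [0.4596, -0.0675, 0.339]
ee_rot: [-0.196, 0.679, 0.196, 0.679]
ft_force: [0.5, -0.0, 0.6]
finger_gap: 0.0868
```

```bash
python3 go.py .439 -.006 .34 -7.3
```

```text
t 10.38 pos [ 0.4596 -0.0675  0.339 ] gap 0.0868 F [ 0.5 -0.   0.6]
z yaw 32.22 axes x [-0.  0. -1.] y [-0.533  0.846  0.   ] z [ 0.846  0.533 -0.   ] q [-0.32 -0.22  1.76  0.    1.61 -0.88]
shift [-0.001   0.063   0.0154] turn(about x, +=cw from above) 39.52 dist 0.065
```

{"api": "send_rows", "payload": {
  "targets": [
    [[0, 0.015, 0.004, 10], [0, 0.03, 0.009, 20], [0, 0.045, 0.013, 30], [0, 0.063, 0.0165, 39.5], [0, 0.063, 0.0165, 39.5]]
  ]
}}

```text
time_s: 11.0
ee_pos: [0.4397, -0.0053, 0.3392]
ee_rot: [0.042, 0.706, -0.042, 0.706]
ft_force: [-0.1, 0.4, -0.5]
finger_gap: 0.0869
```

```bash
python3 go.py .441 -.0065 .179 -7.3;python3 - <<'E'
from h import *
s=state();im=grab_frame("wrist");cv2.imwrite("pics/w10.png",im)
c=cam("wrist",s)
print(proj(c,(.441,-.0065,.198)).round(1))
E
```

```text
t 11.0 pos [ 0.4397 -0.0053  0.3392] gap 0.0869 F [-0.1  0.4 -0.5]
z yaw -6.8 axes x [ 0. -0. -1.] y [0.118 0.993 0.   ] z [ 0.993 -0.118  0.   ] q [-0.19 -0.29  1.81  0.    1.62 -0.07]
shift [ 0.1602 -0.0011  0.0014] turn(about x, +=cw from above) 0.5 dist 0.16
[261.1 176.8]
```

View pics/w10.png

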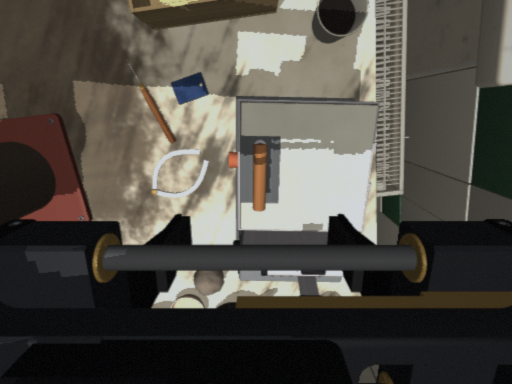

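The handle is at about (260,177), as predicted, and runs parallel to the image column. Descending.

{"api": "send_rows", "payload": {
  "targets": [
    [[0.045, -0.001, 0.001, 0.4], [0.09, -0.001, 0.001, 0.4], [0.125, -0.001, 0.001, 0.4], [0.15, -0.001, 0.001, 0.4], [0.16, -0.001, 0.001, 0.4]]
  ]
}}

```text
time_s: 11.68
ee_pos: [0.4399, -0.0075, 0.1773]
ee_rot: [0.045, 0.707, -0.045, 0.705]
ft_force: [-0.0, 0.5, 0.5]
finger_gap: 0.087
```

{"api": "send_rows", "payload": {
  "targets": [
    [[0, 0, 0, 0], [0, 0, 0, 0]]
  ]
}}

```text
time_s: 11.92
ee_pos: [0.4417, -0.0074, 0.1804]
ee_rot: [0.045, 0.705, -0.045, 0.706]
ft_force: [-0.2, 0.2, 0.3]
finger_gap: 0.0872
```

```bash
python3 go.py .441 -.0065 .179 -7.3;python3 - <<'E'
from h import *
s=state();im=grab_frame("wrist");cv2.imwrite("pics/w11.png",im)
im=grab_frame("scene");cv2.imwrite("pics/s11.png",cv2.resize(im[130:250,170:290],None,fx=4.8,fy=4.8,interpolation=cv2.INTER_CUBIC))
E
```

```text
t 11.93 pos [ 0.4417 -0.0074  0.1804] gap 0.0872 F [-0.2  0.2  0.3]
z yaw -7.32 axes x [ 0.002 -0.    -1.   ] y [ 0.127  0.992 -0.   ] z [ 0.992 -0.127  0.002] q [-0.2  -0.2   2.03 -0.    1.31 -0.07]
shift [ 0.0014  0.0008 -0.0008] turn(about x, +=cw from above) -0.02 dist 0.002
```

View pics/w11.png

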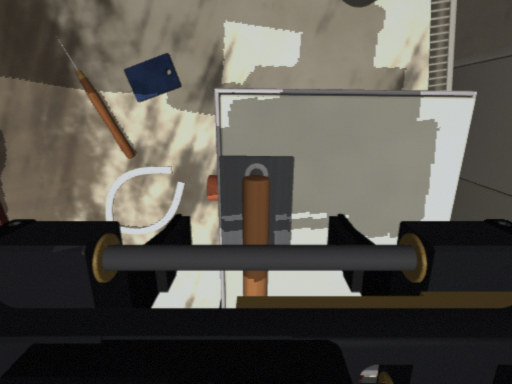

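View pics/s11.png

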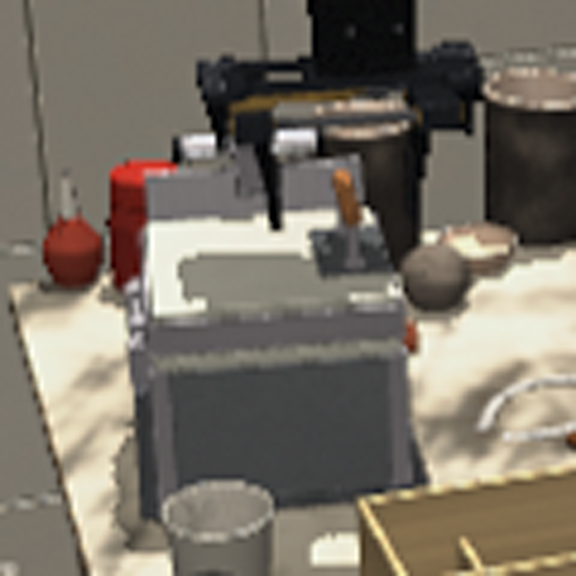

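The handle (u about 256) is about 2.5 mm towards −z of the finger centre. Correcting that and closing on it.

{"api": "send_rows", "payload": {
  "targets": [
    [[0.001, 0, -0.0025, 0], [0.001, 0, -0.0025, 0], [0.001, 0, -0.0025, 0], [0.001, 0, -0.0025, 0], [0.001, 0, -0.0025, 0]]
  ],
  "grip": 1,
  "grip_force": 30
}}

```text
time_s: 12.65
ee_pos: [0.4383, -0.0067, 0.178]
ee_rot: [0.045, 0.706, -0.045, 0.706]
ft_force: [0.6, 0.2, 0.2]
finger_gap: 0.0448
```

{"api": "send_rows", "payload": {
  "targets": [
    [[0, 0, 0, 0], [0, 0, 0, 0], [0, 0, 0, 0], [0, 0, 0, 0], [0, 0, 0, 0]]
  ]
}}

```text
time_s: 13.28
ee_pos: [0.4394, -0.0069, 0.1781]
ee_rot: [0.045, 0.705, -0.045, 0.707]
ft_force: [4.7, -0.4, -3.9]
finger_gap: 0.0142
```

```bash
python3 go.py .441 -.0065 .179 -7.3
```

```text
t 13.28 pos [ 0.4394 -0.0069  0.1781] gap 0.0142 F [ 4.7 -0.4 -3.9]
z yaw -7.36 axes x [ 0.003 -0.    -1.   ] y [0.128 0.992 0.   ] z [ 0.992 -0.128  0.003] q [-0.2  -0.2   2.04  0.    1.3  -0.07]
shift [-0.0009  0.0006  0.0015] turn(about x, +=cw from above) -0.06 dist 0.002
```

Handle gripped, gap 14.2 mm for the 15 mm bar. Starting the lid along its arc.

{"api": "send_rows", "payload": {
  "targets": [
    [[-0.0065, 0, 0.0035, 0], [-0.0128, 0, 0.0072, 0], [-0.0189, 0, 0.0112, 0], [-0.0249, 0, 0.0155, 0], [-0.0249, 0, 0.0155, 0]]
  ]
}}

```text
time_s: 13.9
ee_pos: [0.454, -0.009, 0.2031]
ee_rot: [0.045, 0.706, -0.045, 0.706]
ft_force: [3.7, -1.2, -6.8]
finger_gap: 0.0143
```

```bash
python3 go.py;python3 - <<'E'
from h import *
im=grab_frame("scene");cv2.imwrite("pics/s12.png",cv2.resize(im[130:250,170:290],None,fx=4.8,fy=4.8,interpolation=cv2.INTER_CUBIC))
E
```

```text
t 13.9 pos [ 0.454  -0.009   0.2031] gap 0.0143 F [ 3.7 -1.2 -6.8]
z yaw -7.36 axes x [ 0. -0. -1.] y [ 0.128  0.992 -0.   ] z [ 0.992 -0.128  0.   ] q [-0.19 -0.19  1.98 -0.    1.35 -0.07]
```

View pics/s12.png

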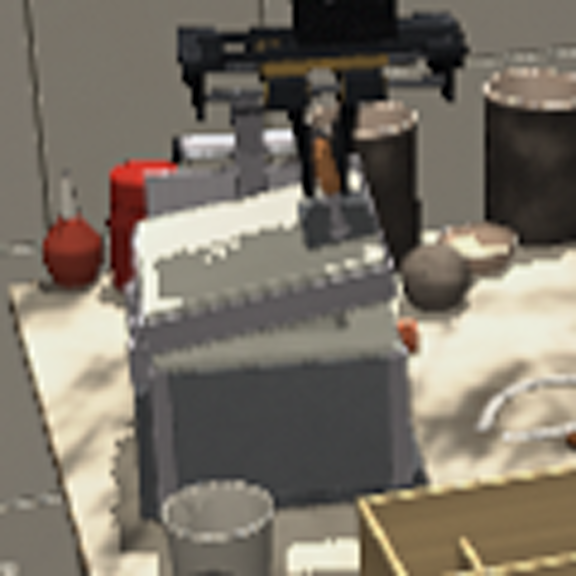

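The lid is about 10° open and the forces are low. Continuing.

{"api": "send_rows", "payload": {
  "targets": [
    [[-0.0058, 0, 0.0045, 0], [-0.0113, 0, 0.0093, 0], [-0.0167, 0, 0.0143, 0], [-0.0218, 0, 0.0195, 0], [-0.0267, 0, 0.025, 0]]
  ]
}}

```text
time_s: 14.58
ee_pos: [0.4777, -0.0122, 0.2306]
ee_rot: [0.045, 0.707, -0.046, 0.705]
ft_force: [-6.5, -2.8, 1.1]
finger_gap: 0.0143
```

```bash
python3 go.py
```

```text
t 14.57 pos [ 0.4777 -0.0122  0.2306] gap 0.0143 F [-6.5 -2.8  1.1]
z yaw -7.34 axes x [-0.003 -0.001 -1.   ] y [ 0.128  0.992 -0.001] z [ 0.992 -0.128 -0.003] q [-0.19 -0.14  1.88 -0.    1.4  -0.06]
```

{"api": "send_rows", "payload": {
  "targets": [
    [[-0.0047, 0, 0.0057, 0], [-0.0091, 0, 0.0115, 0], [-0.0132, 0, 0.0176, 0], [-0.0171, 0, 0.0238, 0], [-0.0207, 0, 0.0302, 0]]
  ]
}}

```text
time_s: 15.2
ee_pos: [0.5081, -0.0163, 0.2529]
ee_rot: [0.045, 0.706, -0.046, 0.705]
ft_force: [-9.7, -3.7, 7.0]
finger_gap: 0.0139
```

```bash
python3 go.py
```

```text
t 15.2 pos [ 0.5081 -0.0163  0.2529] gap 0.0139 F [-9.7 -3.7  7. ]
z yaw -7.35 axes x [-0.001 -0.001 -1.   ] y [ 0.128  0.992 -0.001] z [ 0.992 -0.128 -0.001] q [-0.19 -0.08  1.79 -0.    1.44 -0.06]
```

{"api": "send_rows", "payload": {
  "targets": [
    [[-0.0033, 0, 0.0066, 0], [-0.0063, 0, 0.0132, 0], [-0.0063, 0, 0.0132, 0], [-0.0063, 0, 0.0132, 0]]
  ]
}}

```text
time_s: 15.7
ee_pos: [0.5218, -0.0182, 0.259]
ee_rot: [0.045, 0.705, -0.046, 0.706]
ft_force: [-5.7, -3.6, 4.9]
finger_gap: 0.0141
```

```bash
python3 go.py;python3 - <<'E'
from h import *
s=state()
# angle from displacement of handle axis = along arc
p=np.array(s["ee_pos"]);k=np.array([.992,-.128])
b=(p[:2]-np.array([.4394,-.0069]))@k; u=p[2]-.1781
a=np.degrees(2*np.arcsin(np.hypot(b,u)/2/.16815)); print("b,u",b,u,"chord angle",a,"dir angle",np.degrees(np.arctan2(.076+u,.15-b))-26.87)
for n in("scene","wrist","top"):
    im=grab_frame(n);cv2.imwrite(f"pics/{n}13.png",im)
im=cv2.imread("pics/scene13.png");cv2.imwrite("pics/s13.png",cv2.resize(im[130:250,170:290],None,fx=4.8,fy=4.8,interpolation=cv2.INTER_CUBIC))
E
```

```text
t 15.7 pos [ 0.5218 -0.0182  0.259 ] gap 0.0141 F [-5.7 -3.6  4.9]
z yaw -7.36 axes x [ 0.001 -0.002 -1.   ] y [ 0.128  0.992 -0.001] z [ 0.992 -0.128  0.001] q [-0.19 -0.05  1.75 -0.    1.44 -0.06]
b,u 0.0831557593356597 0.08090138684753254 chord angle 40.361185553450156 dir angle 40.05468188940394
```

View pics/s13.png

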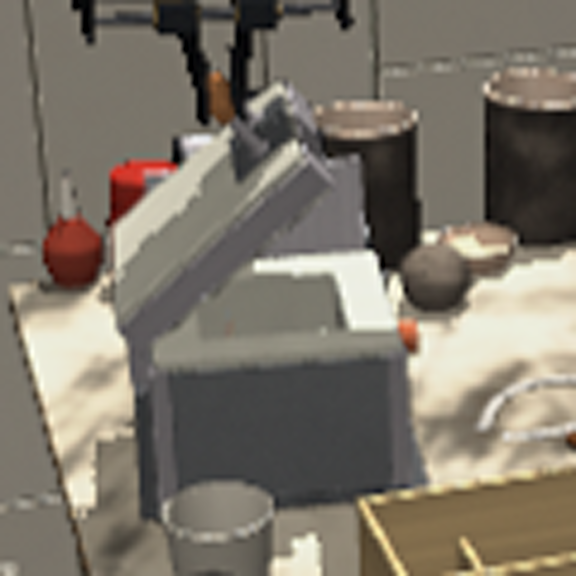

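View pics/wrist13.png

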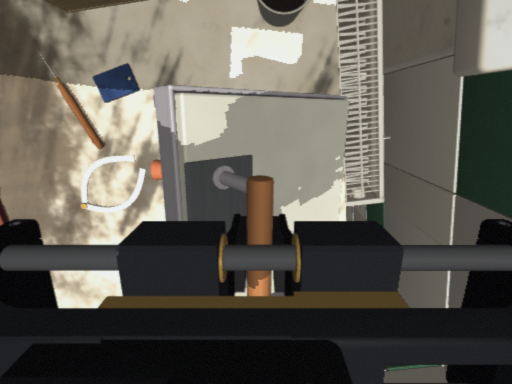

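View pics/top13.png

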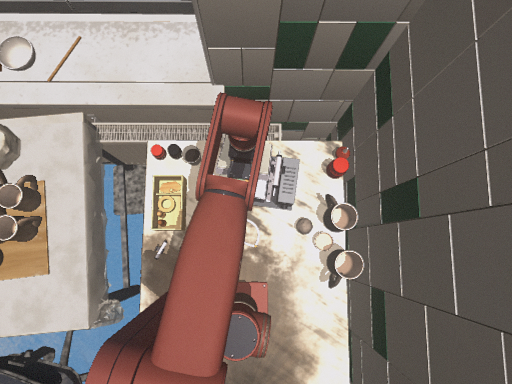

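Displacement gives about 40.1–40.4°. As an independent check I'll measure the lid's left side edge in the scene view, using the known plane of that face.

```bash
python3 - <<'E'
import cv2
im=cv2.imread("pics/scene13.png");cv2.imwrite("pics/s13b.png",cv2.resize(im[150:210,190:245],None,fx=10,fy=10,interpolation=cv2.INTER_CUBIC))
E
```

```text
(no output)
```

View pics/s13b.png

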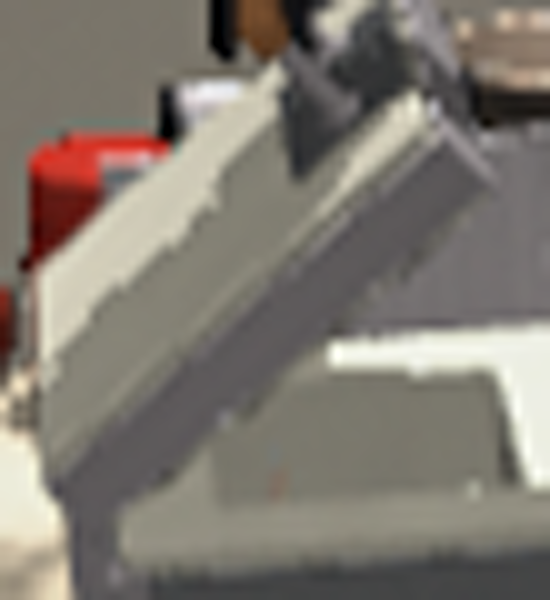

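```bash
python3 - <<'E'
from h import *
c=cam("scene");a=np.radians(-7.4);k=np.array([np.cos(a),np.sin(a),0]);n=np.array([-np.sin(a),np.cos(a),0]);o=np.array([.490,-.064,0])
def pl(uv,y):
    K,R,C=c;d=R@np.linalg.inv(K)@np.array([uv[0],uv[1],1.]);X=C+d*((y-(C-o)@n)/(d@n));return np.array([(X-o)@k,X[2]])
for y in(.134,.136,.138):
  for A,B in[((195.6,198.1),(232.8,160.4))]:
    p,q=pl(A,y),pl(B,y);print(y,p.round(4),q.round(4),"len",np.linalg.norm(p-q).round(4),"angle",np.degrees(np.arctan2(q[1]-p[1],p[0]-q[0])).round(2))
# reference: handle axis at start in the scene0, lid edge closed from scene0 crop (scale 4.4, off 180,155)
f=lambda x,y:(180+x/4.4-.4,155+y/4.4-.4)
p,q=pl(f(93,183),.136),pl(f(326,164),.136);print("shut",p.round(4),q.round(4),np.degrees(np.arctan2(q[1]-p[1],p[0]-q[0])).round(2))
# handle, expected vs now
print("lamp");
E
```

```text
0.134 [0.1004 0.1491] [-0.0223  0.2658] len 0.1693 angle 43.55
0.136 [0.1004 0.15  ] [-0.0221  0.2665] len 0.1691 angle 43.55
0.138 [0.1004 0.1509] [-0.0219  0.2672] len 0.1688 angle 43.55
shut [0.084  0.1551] [-0.0842  0.1554] 0.1
lamp
```

The shut reference reads 0.1°. The open edge's front corner fits 40.0° about the hinge, but the edge line gives 43.5°, and I suspect its rear endpoint. I'll project the expected edges to see which one matches.

```bash
python3 - <<'E'
from h import *
c=cam("scene");a=np.radians(-7.4);k=np.array([np.cos(a),np.sin(a),0]);n=np.array([-np.sin(a),np.cos(a),0]);o=np.array([.490,-.064,0])
def pt(f,h,th,y=.136):
    t=np.radians(th);F=f*np.cos(t)-h*np.sin(t);H=f*np.sin(t)+h*np.cos(t);X=o+k*(.092-F)+n*y;X[2]=.122+H;return X
for th in(37,40,43):
  print(th,"top rear/front",[((proj(c,pt(f,.037,th))-[190,150]+.45)*10).round(0) for f in(.006,.178)],"bottom",[((proj(c,pt(f,.001,th))-[190,150]+.45)*10).round(0) for f in(.006,.178)])
print("handle end L", [(th,((proj(c,pt(.15,.076,th,.088))-[190,150])*10).round(0)) for th in (37,40,43)])
E
```

```text
37 top rear/front [array([ 30., 473.]), array([452., 131.])] bottom [array([106., 550.]), array([525., 213.])]
40 top rear/front [array([ 25., 476.]), array([428., 114.])] bottom [array([105., 550.]), array([506., 193.])]
43 top rear/front [array([ 20., 480.]), array([402.,  98.])] bottom [array([105., 549.]), array([485., 173.])]
handle end L [(37, array([286.,  43.])), (40, array([260.,  34.])), (43, array([233.,  26.]))]
```

```bash
python3 - <<'E'
from h import *
im=cv2.imread("pics/wrist13.png");cv2.imwrite("pics/w13b.png",cv2.resize(im[75:235,145:365],None,fx=3.6,fy=3.6,interpolation=cv2.INTER_CUBIC))
c=cam("wrist",state());a=np.radians(-7.4);k=np.array([np.cos(a),np.sin(a),0]);n=np.array([-np.sin(a),np.cos(a),0]);o=np.array([.490,-.064,0])
def pt(f,h,th,y):
    t=np.radians(th);F=f*np.cos(t)-h*np.sin(t);H=f*np.sin(t)+h*np.cos(t);X=o+k*(.092-F)+n*y;X[2]=.122+H;return X
g=lambda X:((proj(c,X)-[145,75]+.4)*3.6).round(0)
for th in(38,40,42): print(th,"TF",g(pt(.178,.037,th,.136)),"TB",g(pt(.006,.037,th,.136)),"BF",g(pt(.178,.001,th,.136)),"handleL",g(pt(.15,.076,th,.088)))
E
```

```text
38 TF [78. 30.] TB [749.  66.] BF [ 5. 44.] handleL [384. 361.]
40 TF [103.  28.] TB [752.  66.] BF [16. 42.] handleL [420. 364.]
42 TF [130.  25.] TB [756.  66.] BF [30. 40.] handleL [457. 368.]
```

View pics/w13b.png

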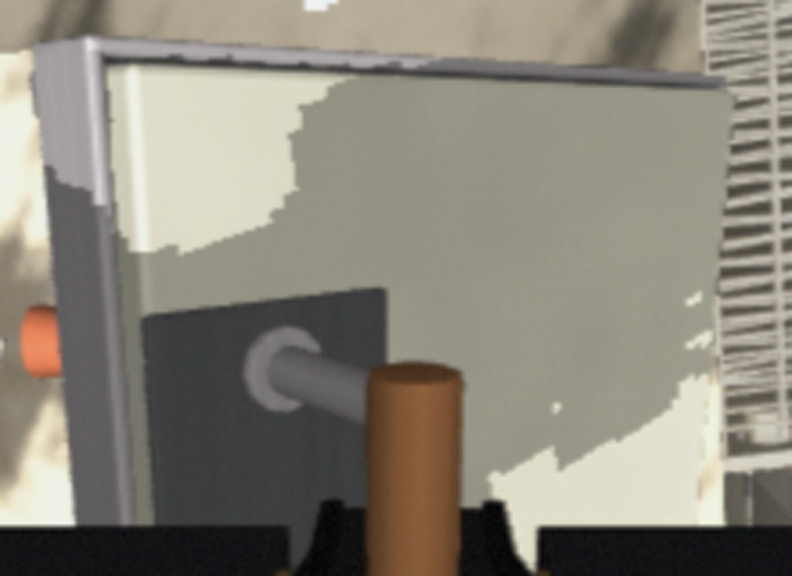

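```bash
python3 - <<'E'
from h import *
s=state();c=cam("wrist",s);a=np.radians(-7.4);k=np.array([np.cos(a),np.sin(a),0]);n=np.array([-np.sin(a),np.cos(a),0])
print(s["ee_pos"])
K,R,C=c
# anchored on observed handle bar: axis at tool grasp point height; back from left end px
uv=((416)/3.6+145-.4,(372)/3.6+75-.4)
for zz in(.276,.279,.282):
  E=onz(c,uv,zz)   # handle left end top centre approx
  for th in(38,40,42,44):
    t=np.radians(th);nn=np.array([*(k*np.sin(t))[:2],np.cos(t)]);ff=np.array([*(-k*np.cos(t))[:2],np.sin(t)])
    b=E-nn*.038-n*.0075
    tf=E-nn*.039+ff*.028+n*.048; tb=E-nn*.039-ff*.144+n*.048
    print(zz,th,*[((proj(c,X)-[145,75]+.4)*3.6).round(0) for X in(b,tf,tb)])
E
```

```text
[ 0.52174235 -0.01823266  0.25900555]
0.276 38 [286. 372.] [107.  38.] [770.  71.]
0.276 40 [279. 373.] [101.  38.] [749.  71.]
0.276 42 [273. 374.] [95. 37.] [728.  72.]
0.276 44 [267. 376.] [89. 36.] [708.  72.]
0.279 38 [283. 372.] [101.  31.] [774.  67.]
0.279 40 [277. 373.] [94. 30.] [753.  68.]
0.279 42 [271. 374.] [88. 30.] [732.  68.]
0.279 44 [264. 376.] [82. 29.] [712.  69.]
0.282 38 [281. 372.] [94. 24.] [778.  63.]
0.282 40 [274. 373.] [87. 23.] [757.  64.]
0.282 42 [268. 374.] [81. 22.] [736.  65.]
0.282 44 [262. 376.] [75. 21.] [715.  65.]
```

The checks disagree by a couple of degrees, possibly because the lid outline isn't exactly what I assumed. I'll calibrate the outline from the shut-lid wrist picture (w10).

```bash
python3 - <<'E'
import cv2
im=cv2.imread("pics/w10.png");cv2.imwrite("pics/w10b.png",cv2.resize(im[85:225,225:390],None,fx=4.5,fy=4.5,interpolation=cv2.INTER_CUBIC))
E
```

```text
(no output)
```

View pics/w10b.png

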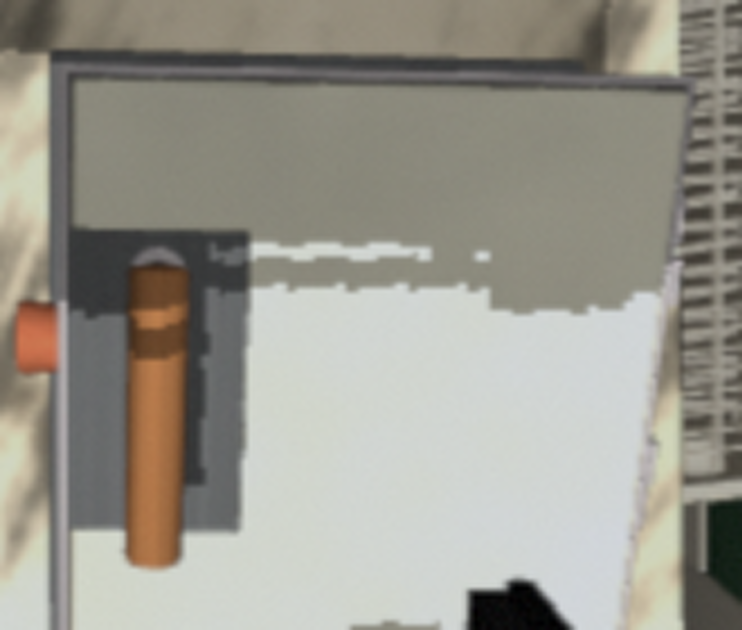

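```bash
cat > ang.py <<'E'
from h import *
from scipy.optimize import least_squares
a=np.radians(-7.4);k=np.array([np.cos(a),np.sin(a),0]);n=np.array([-np.sin(a),np.cos(a),0]);up=np.array([0,0,1.])
T=np.array([n*0-up, n, k]).T
c0=cam("wrist",{"ee_pos":[.4397,-.0053,.3392],"ee_rot":Rn.from_euler("z",.6,degrees=True).__mul__(Rn.from_matrix(T)).as_quat()})
H0=np.array([.4397,-.0069,.198]) # handle axis mid shut
g=lambda x,y:(x/4.5+225-.4,y/4.5+85-.4)
g2=lambda x,y:np.array((x/3.6+145-.4,y/3.6+75-.4))
feat={"plateRL":((248,230),.1605,(385,289)),"TB":((692,82),.159,(725,78)),"TF":((52,58),.159,(93,38)),"plateFL":((70,231),.1605,(143,315))}
loc={}
for nme,(p,z,q) in feat.items():
    X=onz(c0,g(*p),z)-H0; loc[nme]=np.array([X@k,X@n,X[2]]); print(nme,loc[nme].round(4))
print("handle check",proj(c0,H0+n*.038).round(1),g(159,268))
s=state();c1=cam("wrist",s)
def mod(v):
    th,dx,dz=v;t=th;Hh=np.array(s["ee_pos"])+k*dx+up*(.019+dz)
    kk=k*np.cos(t)-up*np.sin(t);uu=k*np.sin(t)+up*np.cos(t)
    return {m:proj(c1,Hh+kk*l[0]+n*l[1]+uu*l[2]) for m,l in loc.items()}|{"h":proj(c1,Hh+n*.038)}
obs={m:g2(*f[2]) for m,f in feat.items()}|{"h":g2(416,372)}
r=least_squares(lambda v:np.concatenate([mod(v)[m]-obs[m] for m in obs]+[np.array(v[1:])*300]),[.7,0,0])
print(np.degrees(r.x[0]),r.x[1:],r.fun.round(1))
for d in(38,40,42): 
    m=mod([np.radians(d),0,0]);print(d,{q:(m[q]-obs[q]).round(1) for q in m})
E
python3 ang.py
```

```text
plateRL [ 0.0236  0.0429 -0.0375]
TB [ 0.1392  0.0822 -0.039 ]
TF [-0.0288  0.0867 -0.039 ]
plateFL [-0.0244  0.0422 -0.0375]
handle check [260.3 143.4] (259.93333333333334, 144.15555555555554)
40.874685095611746 [-0.0002621  -0.00237257] [-1.5 -0.7  0.7  1.5 -0.1 -3.2  1.2  2.1 -0.2 -1.6 -0.1 -0.7]
38 {'plateRL': array([ 2. , -0.2]), 'TB': array([9.9, 1.3]), 'TF': array([ 1.5, -3.2]), 'plateFL': array([2.7, 2.2]), 'h': array([ 0.3, -0.5])}
40 {'plateRL': array([-0.3, -0.2]), 'TB': array([4.3, 1.4]), 'TF': array([-0.3, -3.5]), 'plateFL': array([1.2, 2.7]), 'h': array([ 0.3, -0.5])}
42 {'plateRL': array([-2.5, -0.1]), 'TB': array([-1.3,  1.5]), 'TF': array([-2. , -3.8]), 'plateFL': array([-0.2,  3.2]), 'h': array([ 0.3, -0.5])}
```

The combined fit gives about 40.9°, while the individual features scatter between 39.7 and 41.7° and arm displacement gives 40.1–40.4°. That is 40° within measuring accuracy. I'll hold for a moment and confirm it's steady.

{"api": "send_rows", "payload": {
  "targets": [
    [[0, 0, 0, 0], [0, 0, 0, 0], [0, 0, 0, 0], [0, 0, 0, 0]]
  ]
}}

```text
time_s: 16.35
ee_pos: [0.5217, -0.0182, 0.259]
ee_rot: [0.045, 0.705, -0.046, 0.706]
ft_force: [-5.9, -4.0, 4.7]
finger_gap: 0.0141
```

```bash
python3 go.py; python3 - <<'E'
from h import *
im=grab_frame("top");a=cv2.imread("pics/top0.png")
cv2.imwrite("pics/t14.png",np.hstack([cv2.resize(x[135:290,140:370],None,fx=1.7,fy=1.7) for x in(a,im)]))
im=grab_frame("scene");cv2.imwrite("pics/s14.png",cv2.resize(im[130:300,160:350],None,fx=3.5,fy=3.5,interpolation=cv2.INTER_CUBIC))
E
```

```text
t 16.35 pos [ 0.5217 -0.0182  0.259 ] gap 0.0141 F [-5.9 -4.   4.7]
z yaw -7.36 axes x [ 0.001 -0.002 -1.   ] y [ 0.128  0.992 -0.001] z [ 0.992 -0.128  0.001] q [-0.19 -0.05  1.75 -0.    1.44 -0.06]
```

View pics/t14.png

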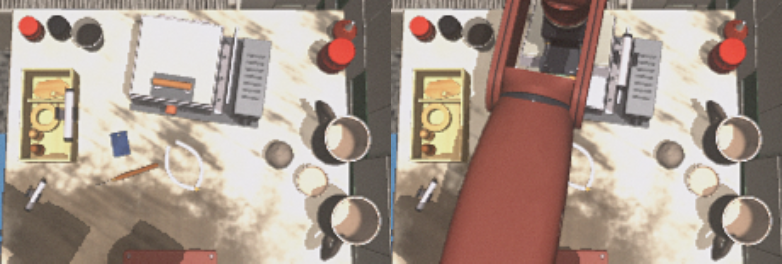

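View pics/s14.png

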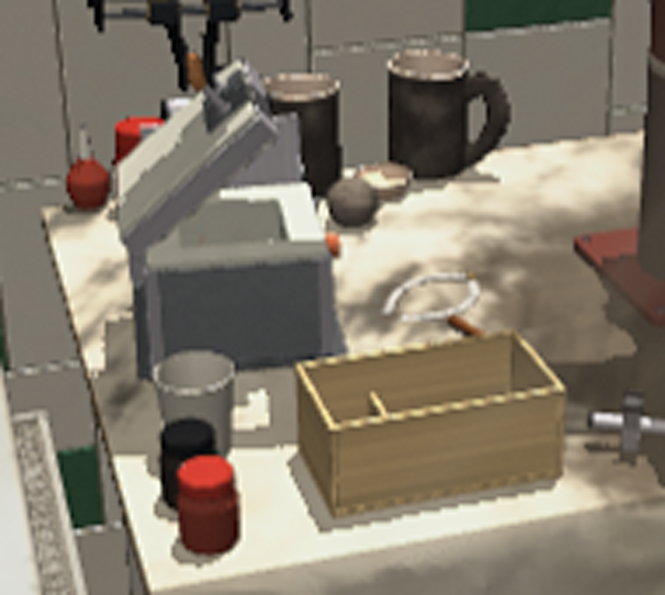

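The hold is steady: the TCP hasn't moved in 0.65 s. The lamp is still on the guard and the bystanders are where they started. Handing in.

```bash
python3 -c "
from workcell import *
print(finish_job())"
```

```text
the job is handed in; nothing more can be done
None
```

The lamp is clipped on the guard sheet and released. The lid is open at about 40 degrees and the gripper is still holding its handle. I handed the job in at about 16.5 s.

- **Lamp:** I took the larger lamp off the caddy wall and clipped it upright near the middle of the guard's top edge, with its lenses towards the chamber. After release its handle rolls were back at their clipped spacing, and it stood by itself in the pictures before and after the lid was lifted.
- **Lid:** I gripped the handle with 30 N and lifted the lid along its arc. The arm then held still for 0.65 s before hand-in, with the force reading about 8–9 N.
- **Lid angle:** The checks do not fully agree. Arm displacement gave 40.1–40.4°. The wrist picture gave about 40.9° overall, with single features from 39.7 to 41.7°. A line along the lid's side edge in the scene camera read 43.5°; I discounted it because its rear end was hard to place, while its front corner fitted 40.0°.
- **Squeeze on the clip:** The clip stopped at 27 mm between the fingers rather than the stated 24 mm. The jaws still cleared the caddy wall and the sheet without contact force.
- **Other things on the table:** All those visible in the last views looked unmoved. The arm hid part of the table from above.

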